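# Pin the drill jig shut on the copper bar

### The arm

A 6-joint arm with a two-finger parallel gripper is mounted at the origin on the work surface. World frame = base frame: x ahead of the robot, y to its left, z up, the work surface at z = 0. Lengths are in m, angles in rad, forces in N, time in s.
With the tool pointing down it reaches from about 0.35 to 0.925 m from the base axis. Payload 6.4 kg.
Tool frame: the origin (TCP) lies on the mounting face of the last link; the fingertips stand 173 mm ahead of it and the grasp point (between the pads) lies 155 mm ahead of it; z points along the fingers, y is the line along which they close (so a half turn about z gives the same grasp; the last joint's range is limited). The gripper opens to 85 mm and grips with 20 to 120 N. Pads are 22 mm wide; open, the fingers measure 114 mm over their backs; the gripper's body (76 mm by 85 mm) begins 54 mm behind the grasp point. The pads swing forward as they close: fully open they stand 13 mm farther back than shut.
Start: joints at [-0.174, 0.245, 1.558, -0, 1.339, -0.174], TCP at [0.65, 0, 0.405] pointing down, gripper open.
Joint ranges: [-3.13, 3.13], [-1.02, 2.26], [0.13, 2.54], [-0.95, 4.09], [0.21, 2.88], [-2.74, 2.74]. Speed limits (rad/s): [2.57, 2.57, 3.14, 3.14, 3.14, 3.14].

### API

Orientations are given as [roll, pitch, yaw] about the fixed x, y, z axes, in that order (R = Rz(yaw) Ry(pitch) Rx(roll)).
In Python, from cell import state, camera, close_job, silhouettes gives the robot as it stands.
- The arm moves only by the tool step_arm, never from a script. Its argument "steps" is a list of rows, each a list of 3 entries, a list of its own where there are three numbers: the finger opening in m, from 0 to 0.0854, then the shift along the tool's x, y, z in m, then the turn, a rotation vector about the tool's x, y, z in rad. A call has exactly 5 rows; each row shifts and turns the commanded pose from where the row before left it, along the tool's axes as they then stand; what a row does not reach is not made up. A row lasts 1/8 s, in which the tool goes at most 62.5 mm and 10.7 degrees, less where a joint would pass 70% of its speed; a pose out of reach is approached as far as the arm can. A call with a gripper value outside its range is refused whole. The fingers move at their own pace and stop on an object; "newtons" is the grip in N (left out, the last holds). Time passes only in rows, so rows that do not move let the fingers close, or fill a call up. It gives the time, the measured TCP pose, the force and the opening at its end, in the units of the state.
- state(): the state, without advancing time (a new reading comes with each control period).
- camera(name): name is "scene" or "side" or "wrist"; returns a dict with "img" (480x640x3 uint8, red, green, blue), "vertical_fov" (degrees; the focal length in pixels is half the picture's height over the tangent of half this angle, whatever the lens; pixels are square), "cx", "cy" (the principal point, pixels), "position" and "attitude" of the camera in the world; the wrist camera has in their place "T_tool_cam" (4x4, takes a point from camera to tool coordinates, whose origin is the TCP and whose axes are the flange's). Camera axes: x right, y down, z forward; pixel columns grow to the right and rows downward; lengths in m; the calibration is good to about 2 mm. A picture is of the moment at which its call begins: read the wrist's pose just before it. There is no depth.
- close_job(): hands the job in, once; it reports no verdict.
Trained networks look in the newest picture that a camera, given by its name, has taken for a name from the list of things; names that differ only in an ending like _2 or _b are one class to them, and where a whole thing is asked for, a point or a joint stands for the part that bears it (a point fixed in the world has none). Each returns a list of dicts, best first, with "p" (0 to 1); they miss things now and then, are a little off and sometimes report something else, mostly with a low value. They report only what shows in the picture. A call takes as long as a camera call. They do not tell look-alikes from the thing itself.
- silhouettes(camera, label): "region" (480x640 bool, what is visible of it) and "extent" ([left, top, right, bottom] in pixels, round what is visible of it).
The state is a dict: "time_s": time; "joint_pos": joint angles; "qd": joint speeds; "joint_torque": joint torques, N m; "ee_pos": TCP position; "tool_rot": TCP orientation; "contact_force": force on the tool from outside, world axes, zero at the start; "torque": the same for the moment, N m; "opening": finger opening in m.
Only numpy, scipy, OpenCV 4.12 (cv2) and the standard library are available. Lean on these libraries where they do the work, as an engineer would, in place of code of your own. Each camera call takes 0.05 s, during which the arm holds its last target. There are 200 camera calls.

### The job

A copper bar lies ready in the drill jig: swing the jig's open leaf fully down over it, then lock the leaf with the longer of the two ball-lock pins. Squeeze the pin's thumb button in and keep it in while you push the pin, from either side, through the fork and the leaf's tongue right up to its shoulder, then let go so that the button springs back out and the balls lock it. Leave everything else on the bench where it lies.

Things in the scene. Friction and masses are not known exactly. Their poses are not given: they have to be found in the camera images.
- jig: Hinged-leaf drill jig for copper bar, fixed to the bench: dark steel base plate 230 (x) x 120 x 15 mm, nest block with a copper bar 60 mm wide and 200 mm long lying across it (along y, over the origin, top 55 mm above the bench), fork at its robot end (90 mm from the origin to -x), hinge lugs at its far end (tops 77 mm). Origin under the base's centre, x towards the hinge, z up.
- fork_hole (a point): Pin hole of the jig's upright steel fork (end towards the robot), centre, half-way between its two cheeks, 63 mm above the bench. y axis along the hole, x level towards the hinge, z up. Cheeks 8 mm thick, 30 mm long in x, tops 20 mm above this point, outer faces at y = +-15.5 mm. Holes 12 mm in diameter in both cheeks and in the leaf's tongue between them. Free on both sides.
- hinge_axis (a point): Middle of the leaf's hinge axis, 175 mm from the fork hole along +x and at the same height (63 mm); same axes as the fork hole; the hinge axis is y.
- leaf (a joint): Angle of the aluminium leaf, rad: 0 = shut (level, on its stop, hole in line with the fork's), larger = raised; starts at 0.7 to 1.2. Stiff hinge: stays put, shuts with under 0.8 N m. Plate 70 mm wide, 12 mm thick, to 150 mm from the hinge axis, then a 12 mm wide tongue to 198 mm (9 mm higher from 158 mm on), hole at 175 mm. Four bushings stand 5 mm above it 59 to 102 mm from the hinge.
- leaf_press (a point): Point on the leaf's upper face where it can be pushed shut: 130 mm from the hinge axis, 6 mm above the leaf's middle plane (which holds the hinge axis). x along the leaf to the hinge, y along the hinge axis, z out of the upper face. Shut, it lies 45 mm behind the fork hole, 69 mm above the bench; the cheeks begin 30 mm in front of it and stand 14 mm higher.
- pin_head (a point): Longer ball-lock pin, loose, 0.15 to 0.2 kg, 107 mm over all: centre of its grey square head (40 x 40 mm, 12 mm thick), on the pin's axis. x along the axis to the tip, y and z square to the head's flats. Button end face 20 mm behind this point, 14 mm when pressed; tip 87 mm ahead. It lies on head and shank, nose down by 0.197 rad, this point 21 mm above the bench.
- pin_neck (a point): Middle of the long pin's steel neck, 21 mm ahead of pin_head, same axes. Neck 10 mm in diameter, 30 mm long, from the head's front face to the shoulder (17 mm in diameter, 3 mm thick). To hold the button in, pinch the pin lengthwise from above: one fingertip above the neck against the head's front face, the other on the button's end face.
- pin_mid (a point): Point on the long pin's shank 54.5 mm ahead of pin_head, same axes; it meets the fork hole's centre when the shoulder touches the fork's outer face. Shank 10 mm in diameter from the shoulder (15.5 mm behind this point) to the tip (32.5 mm ahead, last 6 mm tapered); two balls 21 mm ahead stand out in y to 17 mm across, drawn in to under 10 mm with the button fully in.
- pin_button (a joint): Travel of the long pin's steel thumb button (disc 36 mm in diameter behind the head), m: 0 = out (balls out, locked), 0.006 = fully in (balls drawn in). Its spring needs 9 N fully in; pinch with some 20 N.
- shortpin_head (a point): The shorter ball-lock pin, too short for this fork, not to be moved: same head, neck and button, but its shank is 30 mm long instead of 48 mm (89 mm over all); centre of its head, axes as for the long pin. Lies nose down by 0.257 rad. Which pin is left and which right varies.
- meter: Hand-held multimeter, lime green with black face, 180 x 88 mm, 43 mm high, lying flat; origin under its centre, x along its length. Bystander.
- contactor: Contactor, grey and black, 85 x 45 mm, 85 mm high; origin under its centre. Bystander.
- breaker: Two-pole circuit breaker, white, 90 (x) x 36 mm, 80 mm high; origin under one pole, 9 mm to -y of its middle. Bystander.
- screwdriver: Screwdriver with red handle, 210 mm long, lying in front of the jig along its x axis. Bystander.
- wrench: Steel wrench, 190 mm long, lying along its x axis. Bystander.
- tape: Roll of black insulating tape, 68 mm in diameter, 19 mm high, lying flat; origin under its centre. Bystander.
- bolt: Steel bolt standing on its head, 17 mm in diameter, 52 mm high; origin under its head. Bystander.
Things that resemble listed ones, but are neither listed nor needed, are in the scene too. What is shaped like the part that bears pin_head but brown or green is not meant.

How it is judged:
On the way, in this order (a step that is already met when the one before it is completed fails the run):
1. the leaf is shut on the bar (value of joint leaf below 0.03 rad), for 0.2 s.
2. the long pin is home in the fork with its button still held in (value of joint leaf below 0.03 rad and distance between pin_mid and fork_hole below 0.004 m and angle between the x axis of pin_mid and the y axis of fork_hole, either way round below 0.15 rad and value of joint pin_button above 0.0035 m), for 0.1 s.
At the end, for the whole second after the job is handed in: Leaf shut (under 0.03 rad); long pin through both cheeks and tongue: pin_mid within 4 mm of fork_hole, axes within 0.15 rad; its button out (under 1.5 mm), so the balls lock behind the far cheek; shorter pin and bystanders within 30 mm of their starts (value of joint leaf below 0.03 rad and distance between pin_mid and fork_hole below 0.004 m and angle between the x axis of pin_mid and the y axis of fork_hole, either way round below 0.15 rad and value of joint pin_button below 0.0015 m); the robot touches nothing.
It fails at once if the shorter pin is moved by more than 30 mm (distance of shortpin_head from where it was at the start of the episode above 0.03 m).
It fails at once if another thing on the bench (meter, contactor, screwdriver, wrench, tape, bolt, breaker) is moved by more than 30 mm (distance of any of meter, contactor, screwdriver, wrench, tape, bolt, breaker from where it was at the start of the episode above 0.03 m).
It also fails if it takes over 64 s, if anything falls off the work surface, if the arm or the gripper's body presses on something with over 40 N, if the wrist force passes 120 N, or if a joint passes its speed limit or range.

## Working session

There is one attempt and no reset: what is moved stays moved. The work goes in short steps, Python scripts to look and compute and a tool call to move; the robot and the scene stay as the last step left them, time stands still between calls to the robot, and variables do not carry over. Pictures are saved under pics/ and viewed, on a budget of 10 in all, crops included, one or two more only if the job needs it, and the job is handed in when it is done.

Besides the shell and the picture viewer there is one more tool, called as name(argument=value, ...), one argument or row to a line, values as JSON. step_arm: Moves the arm, as the interface text tells. Its arguments: {"type":"object","properties":{"steps":{"type":"array"},"newtons":{"type":"number"}},"required":["steps"]}

```bash
ls; mkdir -p pics; python3 - <<'E'
from cell import state,camera,silhouettes
import cv2,numpy as np
s=state();print({k:np.round(v,3).tolist() for k,v in s.items()})
for n in ["scene","side","wrist"]:
    c=camera(n);cv2.imwrite(f"pics/{n}0.png",c["img"][:,:,::-1])
    print(n,{k:(np.round(v,4).tolist() ) for k,v in c.items() if k!="img"})
    for l in ["pin_head","shortpin_head","jig","leaf","pin_button"]:
        for d in silhouettes(n,l):
            m=d["region"];ys,xs=np.nonzero(m);print(n,l,round(d["p"],2),np.round(d["extent"]).tolist(),m.sum(),xs.mean().round(1) if len(xs) else 0,ys.mean().round(1) if len(xs) else 0)
E
```

```text
pics
{'time_s': 0.0, 'joint_pos': [-0.174, 0.246, 1.559, 0.0, 1.339, -0.174], 'qd': [-0.002, 0.001, -0.001, -0.001, -0.0, -0.0], 'joint_torque': [0.001, -42.951, -32.612, -0.0, 0.005, -0.0], 'ee_pos': [0.65, 0.0, 0.404], 'tool_rot': [-3.14, -0.0, 1.571], 'contact_force': [0.003, 0.126, 0.228], 'torque': [0.006, 0.038, -0.006], 'opening': 0.086}
scene {'vertical_fov': 46.1047, 'cx': 320.4896, 'cy': 235.477, 'position': [1.4673, 0.6916, 0.8119], 'attitude': [-2.1437, 0.0091, 2.2003]}
scene pin_head 0.88 [297.0, 291.0, 338.0, 318.0] 451 310.4 304.0
scene pin_head 0.87 [370.0, 260.0, 391.0, 299.0] 424 380.5 275.3
scene pin_head 0.75 [242.0, 214.0, 260.0, 231.0] 231 250.3 223.2
scene pin_head 0.59 [290.0, 203.0, 297.0, 220.0] 113 292.2 212.4
scene shortpin_head 0.73 [416.0, 260.0, 451.0, 279.0] 305 436.8 270.4
scene jig 0.77 [243.0, 174.0, 337.0, 294.0] 5110 282.9 243.2
scene jig 0.69 [157.0, 203.0, 198.0, 238.0] 938 178.1 220.0
scene leaf 0.75 [256.0, 172.0, 293.0, 259.0] 1942 272.6 221.5
scene pin_button 0.49 [247.0, 219.0, 255.0, 234.0] 113 251.7 225.8
scene pin_button 0.44 [374.0, 260
[... 1151 characters left out ...]
], [-0.0013, -0.2894, 0.9572, 0.0308], [0.0, 0.0, 0.0, 1.0]]}
wrist pin_head 0.89 [151.0, 0.0, 266.0, 52.0] 2110 192.9 17.9
wrist pin_head 0.64 [315.0, 70.0, 425.0, 122.0] 2007 377.9 93.9
wrist pin_head 0.63 [119.0, 332.0, 156.0, 365.0] 561 137.5 344.2
wrist shortpin_head 0.36 [31.0, 58.0, 85.0, 83.0] 731 60.4 70.1
wrist jig 0.76 [140.0, 164.0, 370.0, 421.0] 33815 265.7 273.8
wrist leaf 0.74 [208.0, 236.0, 353.0, 419.0] 11873 288.5 330.3
wrist leaf 0.19 [139.0, 165.0, 371.0, 421.0] 33962 265.6 273.8
wrist pin_button 0.79 [153.0, 3.0, 174.0, 49.0] 650 163.6 24.9
wrist pin_button 0.65 [136.0, 333.0, 163.0, 352.0] 284 144.6 340.5
wrist pin_button 0.59 [399.0, 87.0, 422.0, 125.0] 352 412.0 104.0
```

```bash
python3 - <<'E'
import cv2,numpy as np
a=cv2.imread("pics/scene0.png")[140:360,120:520];b=cv2.imread("pics/side0.png")[140:390,160:560]
f=lambda i:cv2.resize(i,None,fx=1.25*1,fy=1.25)
cv2.imwrite("pics/m0.png",np.vstack([f(a),f(b)]))
E
```

```text
(no output)
```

View pics/wrist0.png

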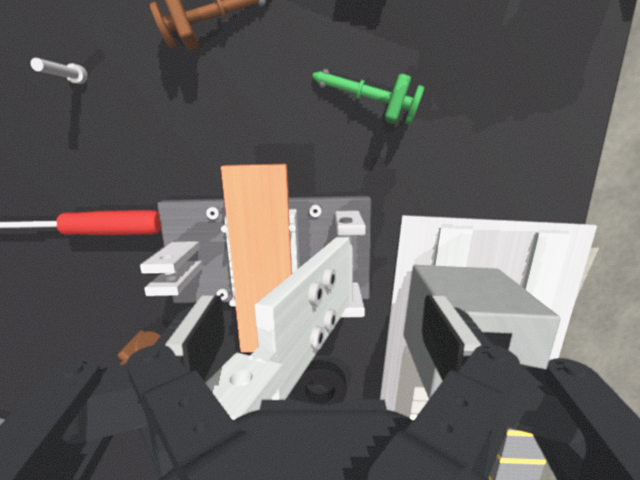

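View pics/m0.png

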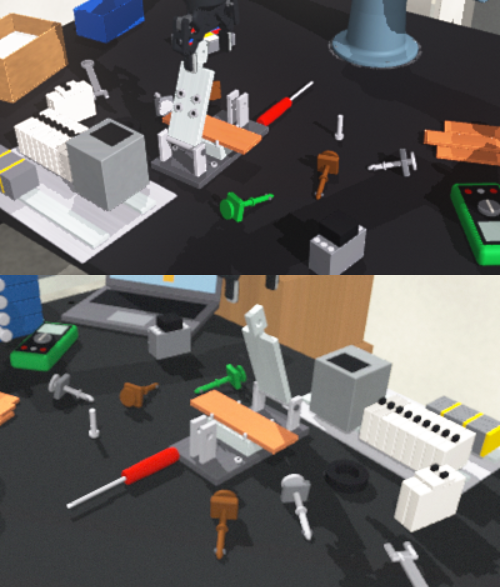

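```bash
cat > h.py <<'E'
from cell import state,camera,silhouettes
import cv2,numpy as np
from scipy.spatial.transform import Rotation as R
from scipy.optimize import minimize
def E(a): return R.from_euler('xyz',a).as_matrix()
def view(name):
    s=state(); c=camera(name)
    if name=="wrist":
        T=np.eye(4);T[:3,:3]=E(s["tool_rot"]);T[:3,3]=s["ee_pos"];T=T@np.array(c["T_tool_cam"])
    else:
        T=np.eye(4);T[:3,:3]=E(c["attitude"]);T[:3,3]=c["position"]
    return dict(img=c["img"],T=T,f=240/np.tan(np.radians(c["vertical_fov"])/2),c=np.array([c["cx"],c["cy"]]),name=name)
def proj(v,P):
    q=(np.atleast_2d(P)-v["T"][:3,3])@v["T"][:3,:3]
    return q[:,:2]/q[:,2:]*v["f"]+v["c"]
def ray(v,px):
    d=v["T"][:3,:3]@np.append((np.array(px)-v["c"])/v["f"],1);return v["T"][:3,3],d/np.linalg.norm(d)
def onz(v,px,z):
    o,d=ray(v,px);return o+d*(z-o[2])/d[2]
def box(a,b): return np.array([[x,y,z] for x in(a[0],b[0]) for y in(a[1],b[1]) for z in(a[2],b[2])])
def hullmask(v,parts):
    m=np.zeros((480,640),np.uint8)
    for P in parts:
        h=cv2.convexHull(np.clip(proj(v,P),-2000,3000).astype(np.float32))
        cv2.fillConvexPoly(m,np.round(h*16).astype(np.int32),1,shift=4)
    return m>0
def cyl(x0,x1,r):
    a=np.linspace(0,2*np.pi,17)[:-1]
    return np.array([[x,r*np.cos(t),r*np.sin(t)] for x in(x0,x1) for t in a])
LEAF=[box((-.150,-.035,-.006),(0,.035,.006)),box((-.198,-.006,-.006),(-.150,.006,.006)),box((-.198,-.006,-.006),(-.158,.006,.015))]
def jigT(x,y,yaw): return np.array([x,y,0]),R.from_euler('z',yaw).as_matrix()
def leafparts(x,y,yaw,th):
    o,A=jigT(x,y,yaw);L=R.from_euler('y',th).as_matrix()  # -x end goes up for +th
    return [(P@L.T+np.array([.085,0,.063]))@A.T+o for P in LEAF]
def pinparts(p,yaw,pitch,Lt):   # p=head centre ; Lt tip dist
    A=R.from_euler('ZY',[yaw,pitch]).as_matrix()
    parts=[box((-.006,-.02,-.02),(.006,.02,.02)),cyl(.006,.036,.005),cyl(.036,.039,.0085),np.vstack([cyl(.039,Lt-.006,.005),cyl(Lt-.006,Lt,.0025)])]
    return [P@A.T+p for P in parts]
def iou(a,b): return (a&b).sum()/max((a|b).sum(),1)
E
python3 - <<'E'
from h import *
V={n:view(n) for n in("scene","side","wrist")}
w=V["wrist"]
for px in[(159,203),(370,198),(370,298)]:print("base corner",onz(w,px,.015).round(4))
for px in[(223,166),(286,164)]:print("bar",onz(w,px,.055).round(4))
M={n:max(silhouettes(n,"leaf"),key=lambda d:d["p"])["region"] for n in V}
a=onz(w,(159,203),.015);b=onz(w,(370,198),.015)
yaw0=np.arctan2(*(b-a)[1::-1]);A=R.from_euler('z',yaw0).as_matrix();c0=(a+b)/2+A@[0,-.06,0]
print(c0,yaw0)
best=None
for th in(.7,.85,1.,1.15):
    f=lambda p:-sum(iou(hullmask(V[n],leafparts(p[0],p[1],p[2],p[3])),M[n]) for n in("scene","side"))
    r=minimize(f,[c0[0],c0[1],yaw0,th],method="Nelder-Mead",options=dict(initial_simplex=np.array([c0[0],c0[1],yaw0,th])+np.vstack([np.zeros(4),np.diag([.008,.008,.05,.15])]),maxiter=300))
    if best is None or r.fun<best.fun:best=r
print(best.x,best.fun,[iou(hullmask(V[n],leafparts(*best.x)),M[n]) for n in V])
print("A side",onz(V["side"],(397.4,318.6),.018),onz(V["side"],(209.2,228.2),.018),"B scene",onz(V["scene"],(436.8,270.4),.018))
E
```

```text
base corner [0.4752 0.0023 0.015 ]
base corner [0.7008 0.0077 0.015 ]
base corner [ 0.7056 -0.1102  0.015 ]
bar [0.5585 0.0448 0.055 ]
bar [0.6166 0.0466 0.055 ]
[ 0.58946904 -0.05500194  0.015     ] 0.023786558892654
[ 0.58399324 -0.05294186 -0.03327322  1.18505025] -1.8093094528445839 [np.float64(0.8591678097850938), np.float64(0.9501416430594901), np.float64(0.7720681402224412)]
A side [ 0.53196526 -0.23108221  0.018     ] [0.43502944 0.29531914 0.018     ] B scene [0.44112967 0.27517578 0.018     ]
```

```bash
python3 - <<'E'
from h import *
V={n:view(n) for n in("scene","side")}
def near(n,px):
    c=[]
    for l in("pin_head","shortpin_head"):
        for d in silhouettes(n,l):
            m=d["region"];ys,xs=np.nonzero(m)
            if m.sum()>50 and np.hypot(xs.mean()-px[0],ys.mean()-px[1])<14:c.append((m.sum(),m))
    return max(c,key=lambda t:t[0])[1]
for nm,obs,p0 in(("A",[("side",(397,319))],(.53,-.23)),("B",[("side",(209,228)),("scene",(437,270))],(.44,.28))):
    M=[(V[n],near(n,px)) for n,px in obs]
    for Lt,pit in((.087,.197),(.069,.257)):
        best=None
        for y0 in np.arange(0,6.28,.5):
            f=lambda p:-np.mean([iou(hullmask(v,pinparts(np.array([p[0],p[1],.021]),p[2],pit,Lt)),m) for v,m in M])
            r=minimize(f,[*p0,y0],method="Nelder-Mead",options=dict(initial_simplex=np.array([*p0,y0])+np.vstack([np.zeros(3),np.diag([.01,.01,.3])]),maxiter=150))
            if best is None or r.fun<best.fun:best=r
        print(nm,Lt,best.x.round(4),best.fun.round(3))
E
```

```text
A 0.087 [ 0.5445 -0.2149  4.091 ] -0.828
A 0.069 [ 0.5429 -0.2141  4.1562] -0.755
B 0.087 [0.4325 0.2967 5.1334] -0.613
B 0.069 [0.4328 0.2925 5.19  ] -0.671
```

step_arm(
  steps=[
    [0.03,[0,0,-0.05],[0,0,0]],
    [0.03,[0,0,-0.02],[0,0,0]],
    [0.03,[-0.05,-0.03,0],[0,0,0]],
    [0.03,[-0.05,-0.03,0],[0,0,0]],
    [0.03,[0,0,0],[0,0,0]],
  ],
)

```text
time_s: 2.22
ee_pos: [0.5887, -0.1026, 0.4745]
tool_rot: [-3.141, 0.0, 1.566]
contact_force: [0.3, 0.4, -0.1]
opening: 0.0297
```

```bash
python3 - <<'E'
from h import *
import pickle
s=state();print(s["time_s"],np.round(s["ee_pos"],4),np.round(s["tool_rot"],4),np.round(s["qd"],3),s["opening"])
v=view("wrist");cv2.imwrite("pics/w1.png",v["img"][:,:,::-1])
o={l:silhouettes("wrist",l) for l in("pin_head","shortpin_head","leaf","jig","pin_button")}
pickle.dump((v,o),open("w1.pkl","wb"))
for l in o:
    for d in o[l]:
        ys,xs=np.nonzero(d["region"]);print(l,round(d["p"],2),d["extent"],xs.mean(),ys.mean(),len(xs))
E
```

```text
2.225 [ 0.5887 -0.1026  0.4745] [-3.1412e+00  4.0000e-04  1.5662e+00] [ 0.057  0.024 -0.03   0.028 -0.002  0.022] 0.029731967024589
pin_head 0.97 [409.9, 0.9, 467.9, 29.9] 445.3791208791209 10.177197802197803 728
pin_head 0.91 [270.9, 265.2, 306.6, 301.9] 291.19495091164094 277.85834502103785 713
pin_head 0.58 [169.6, 236.6, 220.5, 291.7] 199.46964586846542 256.8178752107926 1186
leaf 0.96 [318.5, 119.4, 406.9, 218.1] 370.4871981114945 165.57744688578174 5507
pin_button 0.79 [281.5, 262.7, 309.5, 284.6] 294.23756906077347 273.45580110497235 362
pin_button 0.75 [201.6, 232.6, 226.6, 259.2] 211.03547671840354 245.96674057649668 451
pin_button 0.49 [448.3, 0.0, 466.6, 30.3] 458.12355212355214 9.324324324324325 259
```

View pics/w1.png

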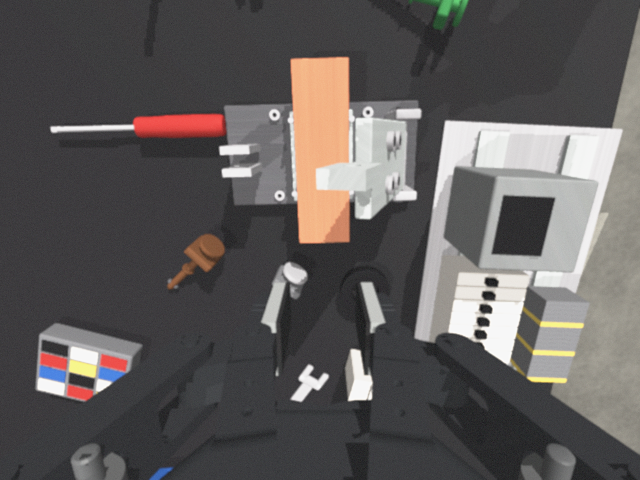

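```bash
python3 - <<'E'
from h import *
import pickle
v,o=pickle.load(open("w1.pkl","rb"))
P=[((225,106),(-.115,.06,.015)),((417,101),(.115,.06,.015)),((235,204.5),(-.115,-.06,.015)),((291,59),(-.03,.1,.055)),((349,57.5),(.03,.1,.055)),((299,243),(-.03,-.1,.055)),((349,242),(.03,-.1,.055))]
px=np.array([a for a,_ in P],float);Q=np.array([b for _,b in P])
from scipy.optimize import least_squares
def f(p):
    t,A=jigT(*p);return (proj(v,Q@A.T+t)-px).ravel()
r=least_squares(f,[.59,-.054,.02],loss="soft_l1");print(r.x.round(4),f(r.x).round(1))
t,A=jigT(*r.x);print("fork",t+A@[-.09,0,.063],"hinge",t+A@[.085,0,.063])
m=o["leaf"][0]["region"]
V=[(v,m)]
for n in("scene","side"):
    u=view(n);d=silhouettes(n,"leaf");V.append((u,d[0]["region"]))
for th in np.arange(.95,1.3,.03):print(th.round(2),[iou(hullmask(u,leafparts(*r.x,th)),mm).round(3) for u,mm in V])
E
```

```text
[ 0.5888 -0.055   0.018 ] [-1.4 -0.6  2.  -0.3 -1.3  0.9 -0.  -0.1  0.2 -0.   0.3  0.4  0.2  0.3]
fork [ 0.49876624 -0.05660709  0.063     ] hinge [ 0.67373781 -0.05345273  0.063     ]
0.95 [np.float64(0.514), np.float64(0.624), np.float64(0.43)]
0.98 [np.float64(0.542), np.float64(0.659), np.float64(0.487)]
1.01 [np.float64(0.574), np.float64(0.703), np.float64(0.567)]
1.04 [np.float64(0.618), np.float64(0.744), np.float64(0.643)]
1.07 [np.float64(0.673), np.float64(0.789), np.float64(0.719)]
1.1 [np.float64(0.745), np.float64(0.833), np.float64(0.797)]
1.13 [np.float64(0.832), np.float64(0.875), np.float64(0.86)]
1.16 [np.float64(0.885), np.float64(0.892), np.float64(0.877)]
1.19 [np.float64(0.879), np.float64(0.889), np.float64(0.81)]
1.22 [np.float64(0.746), np.float64(0.86), np.float64(0.733)]
1.25 [np.float64(0.605), np.float64(0.807), np.float64(0.661)]
1.28 [np.float64(0.473), np.float64(0.755), np.float64(0.599)]
```

step_arm(
  steps=[
    [0.0,[0.024,0.045,0],[0,0,0]],
    [0.0,[0.024,0.045,0],[0,0,0]],
    [0.0,[0,0,0],[0,0,-0.177]],
    [0.0,[0,0,0],[0,0,-0.177]],
    [0.0,[0,0,0],[0,0,-0.177]],
  ],
)

```text
time_s: 3.35
ee_pos: [0.6803, -0.0515, 0.4744]
tool_rot: [-3.141, -0.0, 2.108]
contact_force: [-0.1, -0.3, 0.5]
opening: -0.0005
```

step_arm(
  steps=[
    [0.0,[0,0,0],[0,0,-0.177]],
    [0.0,[0,0,0],[0,0,-0.177]],
    [0.0,[0,0,0],[0,0,-0.177]],
    [0.0,[0,0,0],[0,0,-0.177]],
    [0.0,[0,0,0],[0,0,-0.177]],
  ],
)

```text
time_s: 3.98
ee_pos: [0.6801, -0.0517, 0.4745]
tool_rot: [3.142, -0.0, 2.993]
contact_force: [-0.7, -0.1, 0.7]
opening: -0.0
```

step_arm(
  steps=[
    [0.0,[0,0,0],[0,0,-0.177]],
    [0.0,[0,0,0.05],[0,0,0]],
    [0.0,[0,0,0.045],[0,0,0]],
    [0.0,[0,0,0],[0,0,0]],
    [0.0,[0,0,0],[0,0,0]],
  ],
)

```text
time_s: 4.6
ee_pos: [0.6806, -0.052, 0.3819]
tool_rot: [-3.141, 0.003, -3.119]
contact_force: [0.1, 0.4, 0.1]
opening: 0.0001
```

step_arm(
  steps=[
    [0.0,[0.02,0,0.0],[0,0,0]],
    [0.0,[0.025,-0.002,0.015],[0,0,0]],
    [0.0,[0.015,0,0.007],[0,0,0]],
    [0.0,[0.017,0,0.012],[0,0,0]],
    [0.0,[0.015,0,0.014],[0,0,0]],
  ],
)

```text
time_s: 5.22
ee_pos: [0.5893, -0.0564, 0.3367]
tool_rot: [-3.139, 0.009, -3.119]
contact_force: [0.7, -1.1, 3.8]
opening: 0.0001
```

step_arm(
  steps=[
    [0.0,[0.013,0,0.016],[0,0,0]],
    [0.0,[0.01,0,0.0175],[0,0,0]],
    [0.0,[0.007,0,0.019],[0,0,0]],
    [0.0,[0.004,0,0.0195],[0,0,0]],
    [0.0,[0.001,0,0.015],[0,0,0]],
  ],
)

```text
time_s: 5.85
ee_pos: [0.5533, -0.057, 0.2449]
tool_rot: [-3.141, 0.001, -3.119]
contact_force: [-1.1, -1.0, 2.5]
opening: 0.0003
```

step_arm(
  steps=[
    [0.0,[0,0,0.006],[0,0,0]],
    [0.0,[0,0,0.002],[0,0,0]],
    [0.0,[0,0,0],[0,0,0]],
    [0.0,[0,0,0],[0,0,0]],
    [0.0,[0,0,0],[0,0,0]],
  ],
)

```text
time_s: 6.48
ee_pos: [0.5539, -0.057, 0.2421]
tool_rot: [-3.141, -0.004, -3.118]
contact_force: [-22.3, 3.1, 39.6]
opening: -0.0
```

step_arm(
  steps=[
    [0.0,[0,0,-0.03],[0,0,0]],
    [0.0,[0,0,-0.05],[0,0,0]],
    [0.0,[-0.016,-0.05,-0.05],[0,0,0]],
    [0.0,[-0.016,-0.054,0],[0,0,0]],
    [0.0,[-0.016,-0.054,0],[0,0,0]],
  ],
)

```text
time_s: 7.1
ee_pos: [0.6031, -0.2084, 0.3613]
tool_rot: [-3.14, 0.003, -3.119]
contact_force: [-0.4, -0.1, -0.5]
opening: 0.0001
```

step_arm(
  steps=[
    [0.0,[0,0,0],[0,0,0]],
    [0.0,[0,0,0],[0,0,0]],
    [0.0,[0,0,0],[0,0,0]],
    [0.0,[0,0,0],[0,0,0]],
    [0.0,[0,0,0],[0,0,0]],
  ],
)

```text
time_s: 7.72
ee_pos: [0.6022, -0.2062, 0.3599]
tool_rot: [-3.142, 0.0, -3.118]
contact_force: [-0.0, 0.0, 0.6]
opening: -0.0001
```

```bash
python3 - <<'E'
from h import *
import pickle
s=state();print(s["time_s"],np.round(s["ee_pos"],4),np.round(s["tool_rot"],4),np.abs(s["qd"]).max().round(3),np.round(s["contact_force"],1))
v=view("wrist");cv2.imwrite("pics/w2.png",v["img"][:,:,::-1])
o={l:silhouettes("wrist",l) for l in("pin_head","shortpin_head","leaf","jig","pin_button")}
pickle.dump((v,o),open("w2.pkl","wb"))
for l in o:
    for d in o[l]:
        ys,xs=np.nonzero(d["region"]);print(l,round(d["p"],2),d["extent"],xs.mean(),ys.mean(),len(xs))
E
```

```text
7.725 [ 0.6022 -0.2062  0.3599] [-3.1415e+00  1.0000e-04 -3.1185e+00] 0.005 [-0.   0.   0.6]
pin_head 0.89 [588.9, 263.5, 640.0, 358.9] 619.5875968992248 326.9193798449612 1935
pin_head 0.79 [227.6, 88.8, 336.1, 180.7] 291.71608448415924 136.46506904955322 2462
pin_head 0.72 [340.1, 0.8, 395.8, 46.3] 364.3319171534785 17.371216144450344 1883
leaf 0.81 [459.7, 54.6, 577.2, 317.1] 514.4638364779875 210.06981132075472 19080
jig 0.66 [382.5, 53.4, 635.1, 339.6] 497.86011817173386 195.00074706268535 44173
pin_button 0.84 [307.2, 140.8, 337.9, 177.8] 321.91497227356746 158.48798521256933 541
pin_button 0.74 [591.9, 337.2, 635.0, 361.1] 614.0964467005076 350.07106598984774 394
pin_button 0.66 [357.1, 0.0, 397.2, 42.9] 374.7966926070039 20.209143968871594 1028
```

View pics/w2.png

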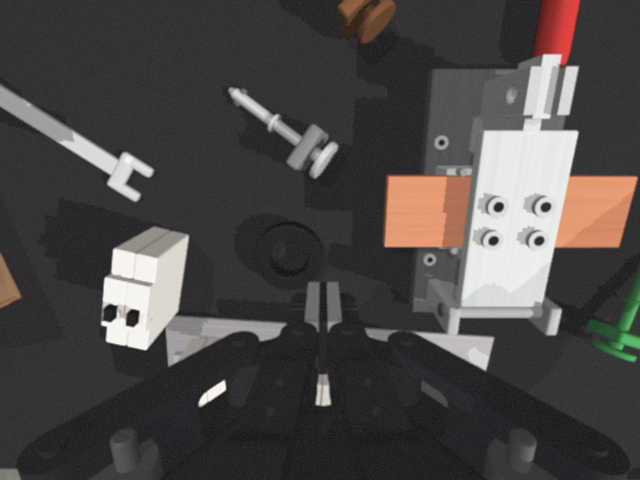

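```bash
python3 - <<'E'
from h import *
import pickle
v,o=pickle.load(open("w2.pkl","rb"))
mw=o["pin_head"][1]["region"]
S=view("side");ms=[d["region"] for d in silhouettes("side","pin_head") if abs(np.nonzero(d["region"])[1].mean()-397)<14][0]
for Lt,pit in((.087,.197),(.069,.257)):
  for obs in([(v,mw)],[(v,mw),(S,ms)]):
    def f(p): return -np.mean([iou(hullmask(u,pinparts(p[:3],p[3],pit,Lt)),m) for u,m in obs])
    x0=np.array([.5445,-.215,.021,4.09]);best=None
    for dy in(-.15,0,.15):
        a=x0+[0,0,0,dy]
        r=minimize(f,a,method="Nelder-Mead",options=dict(initial_simplex=a+np.vstack([np.zeros(4),np.diag([.006,.006,.004,.1])]),maxiter=300))
        if best is None or r.fun<best.fun:best=r
    print(Lt,len(obs),best.x.round(4),best.fun.round(3))
    if Lt==.087 and len(obs)==1:b=best.x
im=v["img"][:,:,::-1].copy()
c=cv2.resize(im[60:210,200:370],None,fx=3.5,fy=3.5,interpolation=cv2.INTER_CUBIC)
for P in pinparts(b[:3],b[3],.197,.087):
    h=cv2.convexHull(proj(v,P).astype(np.float32));cv2.polylines(c,[np.round((h-[200,60])*3.5).astype(int)],True,(0,255,255),1)
cv2.imwrite("pics/cropA.png",c)
# jig fit w2
Q=[((486,131),(.085-.15,-.035,.069)),((577,132),(.085-.15,.035,.069)),((386.5,176),(-.03,-.1,.055)),((637,177),(-.03,.1,.055)),((384.5,248),(.03,-.1,.055)),((622,248),(.03,.1,.055)),((432,69),(-.115,-.06,.015))]
px=np.array([a for a,_ in Q],float);q=np.array([b for _,b in Q])
from scipy.optimize import least_squares
g=lambda p:(proj(v,q@jigT(*p)[1].T+jigT(*p)[0])-px).ravel()
r=least_squares(g,[.589,-.055,.018],loss="soft_l1");print(r.x.round(4),g(r.x).round(1))
for yy in(.0155,-.0155,.0075,-.0075):
    print("cheek corner px",proj(v,np.array([[-.105,yy,.083],[-.075,yy,.083]])@jigT(*r.x)[1].T+jigT(*r.x)[0]).round(0).tolist())
E
```

```text
0.087 1 [ 0.543  -0.2197  0.0242  4.1102] -0.719
0.087 2 [ 0.5431 -0.2194  0.0195  4.1194] -0.703
0.069 1 [ 0.5436 -0.218   0.0297  4.109 ] -0.645
0.069 2 [ 0.5444 -0.2179  0.0215  4.1016] -0.684
[ 0.5888 -0.0544  0.023 ] [-3.1  0.2  1.6 -0.8  1.3  1.   0.4 -0.  -0.6 -0.1 -3.6 -0.1  0.4  0.1]
cheek corner px [[578.0, 67.0], [568.0, 116.0]]
cheek corner px [[531.0, 67.0], [523.0, 116.0]]
cheek corner px [[566.0, 67.0], [556.0, 116.0]]
cheek corner px [[543.0, 67.0], [534.0, 116.0]]
```

View pics/cropA.png

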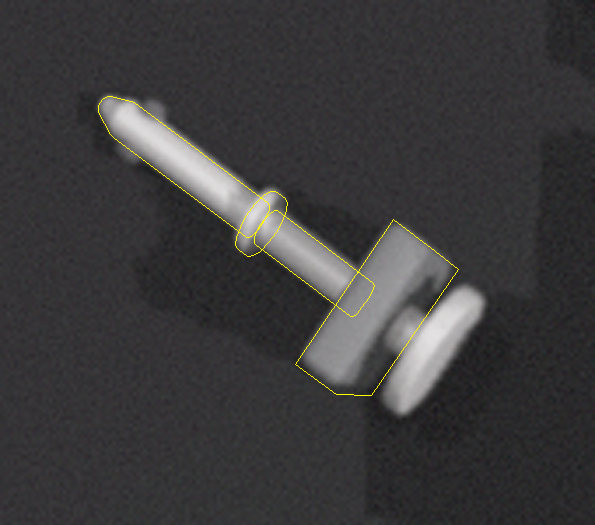

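step_arm(
  steps=[
    [0.042,[0,0,0],[0,0,0.157]],
    [0.042,[0,0,0],[0,0,0.157]],
    [0.042,[0,0,0],[0,0,0.156]],
    [0.042,[0,0,0],[0,0,0.156]],
    [0.042,[0,0,0],[-0.1,0,0]],
  ],
)

```text
time_s: 8.75
ee_pos: [0.6024, -0.2066, 0.3598]
tool_rot: [3.039, -0.0, 2.537]
contact_force: [-0.1, 0.1, -1.0]
opening: 0.0422
```

step_arm(
  steps=[
    [0.042,[0,0,0],[-0.097,0,0]],
    [0.042,[0,0,0],[0,0,0]],
    [0.042,[0,0,0],[0,0,0]],
    [0.042,[0,0,0],[0,0,0]],
    [0.042,[0,0,0],[0,0,0]],
  ],
)

```text
time_s: 9.38
ee_pos: [0.6023, -0.2068, 0.3598]
tool_rot: [2.945, 0.0, 2.538]
contact_force: [0.4, 0.3, -0.5]
opening: 0.0418
```

```bash
cat >> h.py <<'E'
def togo(P,Rt=None):
    s=state();A=E(s["tool_rot"]);print("shift",(A.T@(np.array(P)-s["ee_pos"])).round(4),"t",s["time_s"],"pos",np.round(s["ee_pos"],4))
    if Rt is not None: print("turn",R.from_matrix(A.T@Rt).as_rotvec().round(4))
def pinframe(yaw,pit): return R.from_euler('ZY',[yaw,pit]).as_matrix()
def graspT(head,yaw,pit,c=-.005,h=.008):
    F=pinframe(yaw,pit);px,n=F[:,0],F[:,2]
    Rt=np.column_stack([np.cross(-px,-n),-px,-n]);return np.array(head)+c*px+(.173+h)*n,Rt
E
python3 - <<'E'
from h import *
P,Rt=graspT([.5433,-.219,.021],4.11,.197)
print(P.round(4));togo(P,Rt)
E
```

```text
[ 0.526  -0.2442  0.1995]
shift [ 0.0416 -0.104   0.1428] t 9.375 pos [ 0.6023 -0.2068  0.3598]
turn [-0.0004  0.0003 -0.0012]
```

step_arm(
  steps=[
    [0.042,[0.014,-0.035,0.027],[0,0,0]],
    [0.042,[0.014,-0.035,0.027],[0,0,0]],
    [0.042,[0.0136,-0.034,0.026],[0,0,0]],
    [0.042,[0,0,0],[0,0,0]],
    [0.042,[0,0,0],[0,0,0]],
  ],
)

```text
time_s: 10.0
ee_pos: [0.5198, -0.2545, 0.2622]
tool_rot: [2.945, 0.002, 2.538]
contact_force: [0.6, -0.8, 0.1]
opening: 0.0423
```

```bash
python3 - <<'E'
from h import *
import pickle
P,Rt=graspT([.5433,-.219,.021],4.11,.197);togo(P,Rt)
v=view("wrist");o=silhouettes("wrist","pin_head");pickle.dump((v,o),open("w3.pkl","wb"))
im=v["img"][:,:,::-1].copy()
for d in o:print(round(d["p"],2),d["extent"])
for P in pinparts(np.array([.5433,-.219,.021]),4.11,.197,.087):
    h=cv2.convexHull(proj(v,P).astype(np.float32));cv2.polylines(im,[np.round(h).astype(int)],True,(0,255,255),1)
cv2.imwrite("pics/w3.png",im)
E
```

```text
shift [ 0.0009 -0.0005  0.0639] t 10.0 pos [ 0.5198 -0.2545  0.2622]
turn [ 0.      0.0024 -0.001 ]
0.76 [178.5, 213.3, 340.8, 288.6]
0.62 [95.3, 2.0, 296.6, 98.6]
```

View pics/w3.png

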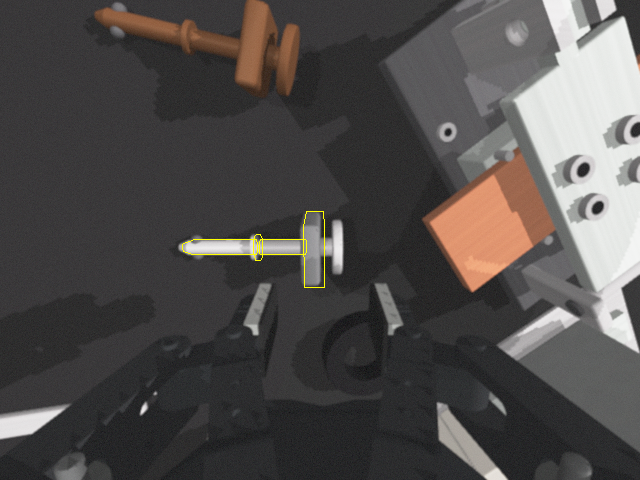

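step_arm(
  steps=[
    [0.042,[0.001,-0.002,0.03],[0,0,0]],
    [0.042,[0,0,0.024],[0,0,0]],
    [0.042,[0,0,0.01],[0,0,0]],
    [0.042,[0,0,0],[0,0,0]],
    [0.042,[0,0,0],[0,0,0]],
  ],
  newtons=25,
)

```text
time_s: 10.72
ee_pos: [0.5248, -0.2454, 0.1992]
tool_rot: [2.945, 0.002, 2.538]
contact_force: [-0.1, 0.2, 0.1]
opening: 0.0419
```

step_arm(
  steps=[
    [0.03,[0,0,0],[0,0,0]],
    [0.022,[0,0,0],[0,0,0]],
    [0.01,[0,0,0],[0,0,0]],
    [0.01,[0,0,0],[0,0,0]],
    [0.01,[0,0,0],[0,0,0]],
  ],
  newtons=25,
)

```text
time_s: 11.35
ee_pos: [0.5246, -0.2453, 0.1987]
tool_rot: [2.944, 0.002, 2.538]
contact_force: [-0.5, 0.2, 6.0]
opening: 0.019
```

step_arm(
  steps=[
    [0.01,[0,0,-0.015],[0,0,0]],
    [0.01,[0,0,-0.05],[0,0,0]],
    [0.01,[0,0,-0.055],[0,0,0]],
    [0.01,[0,0,0],[0.1,0,0]],
    [0.01,[0,0,0],[0.097,0,0]],
  ],
)

```text
time_s: 11.98
ee_pos: [0.5103, -0.2646, 0.3165]
tool_rot: [-3.138, 0.001, 2.537]
contact_force: [-0.6, 0.4, -2.6]
opening: 0.019
```

step_arm(
  steps=[
    [0.01,[0,0,0],[0,0,-0.157]],
    [0.01,[0,0,0],[0,0,-0.157]],
    [0.01,[0,0,0],[0,0,-0.157]],
    [0.01,[0,0,0],[0,0,-0.154]],
    [0.01,[0,0,0],[0,0,0]],
  ],
)

```text
time_s: 12.6
ee_pos: [0.5104, -0.2643, 0.3153]
tool_rot: [3.141, -0.001, -3.122]
contact_force: [-0.0, -0.5, -1.9]
opening: 0.0186
```

```bash
python3 - <<'E'
from h import *
s=state();print(np.round(s["ee_pos"],4),np.round(s["tool_rot"],4),s["opening"],np.round(s["contact_force"],1))
togo([.499,.064,.33])
E
```

```text
[ 0.5104 -0.2643  0.3153] [ 3.1411e+00 -1.0000e-03 -3.1224e+00] 0.018628399914432322 [-0.  -0.5 -1.9]
shift [ 0.0051  0.3284 -0.0145] t 12.6 pos [ 0.5104 -0.2643  0.3153]
```

step_arm(
  steps=[
    [0.01,[0,0.05,-0.014],[0,0,0]],
    [0.01,[0.001,0.056,0],[0,0,0]],
    [0.01,[0.001,0.056,0],[0,0,0]],
    [0.01,[0.001,0.056,0],[0,0,0]],
    [0.01,[0.001,0.056,0],[0,0,0]],
  ],
)

```text
time_s: 13.22
ee_pos: [0.5004, 0.0111, 0.3296]
tool_rot: [-3.141, 0.0, -3.124]
contact_force: [0.2, -1.1, -2.3]
opening: 0.019
```

step_arm(
  steps=[
    [0.01,[0.001,0.054,0],[0,0,0]],
    [0.01,[0,0,0.02],[0,0,0]],
    [0.01,[0,0,0.02],[0,0,0]],
    [0.01,[0,0,0],[0,0,0]],
    [0.01,[0,0,0],[0,0,0]],
  ],
)

```text
time_s: 13.85
ee_pos: [0.4991, 0.0633, 0.2903]
tool_rot: [-3.141, 0.001, -3.122]
contact_force: [1.0, 0.6, -1.1]
opening: 0.0191
```

```bash
python3 - <<'E'
from h import *
import pickle
s=state();p=s["ee_pos"];A=E(s["tool_rot"]);print(np.round(p,4),np.round(s["tool_rot"],4),s["opening"],np.round(s["contact_force"],1))
pt=A@[0,-.004,.181]+p; F=np.column_stack([-A[:,1],A[:,0],-A[:,2]]);yaw=np.arctan2(F[1,0],F[0,0])
out=[]
o2=jigT(.5888,-.0547,.0215)
ch=[box((-.105,a,.06),(-.075,b,.083)) for a,b in((.0075,.0155),(-.0155,-.0075))]
for n in("wrist","scene","side"):
    v=view(n);o={l:silhouettes(n,l) for l in("pin_head","pin_button")};pickle.dump((v,o),open(f"ins_{n}.pkl","wb"))
    im=v["img"][:,:,::-1].copy()
    cv2.imwrite(f"pics/ins_{n}.png",im)
    c0=proj(v,[pt])[0].astype(int);r=110 if n=="wrist" else 45;k=400/(2*r)
    x0,y0=np.clip(c0-r,0,[640-2*r,480-2*r])
    im=cv2.resize(im[y0:y0+2*r,x0:x0+2*r],(400,400),interpolation=cv2.INTER_CUBIC)
    for P in pinparts(pt,yaw,0,.087):
        h=cv2.convexHull(proj(v,P).astype(np.float32));cv2.polylines(im,[np.round((h-[x0,y0])*k).astype(int)],True,(0,255,255),1)
    for P in ch:
        h=cv2.convexHull(proj(v,P@o2[1].T+o2[0]).astype(np.float32));cv2.polylines(im,[np.round((h-[x0,y0])*k).astype(int)],True,(255,255,0),1)
    out.append(im)
cv2.imwrite("pics/ins.png",cv2.resize(np.hstack([out[0],out[2]]),(800,400)))
cv2.imwrite("pics/ins_s.png",out[1])
E
```

```text
[0.4991 0.0633 0.2903] [-3.1414e+00  9.0000e-04 -3.1218e+00] 0.01910443450879298 [ 1.   0.6 -1.1]
```

View pics/ins.png

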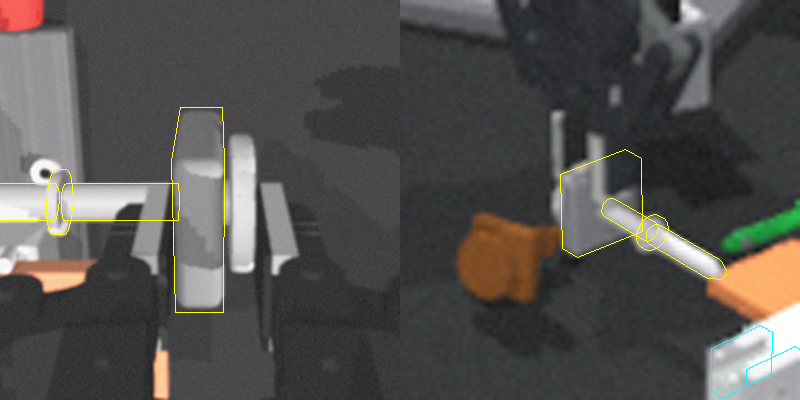

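step_arm(
  steps=[
    [0.01,[0.0025,-0.006,0.02],[0,0,0]],
    [0.01,[0,0,0.02],[0,0,0]],
    [0.01,[0,0,0.006],[0,0,0]],
    [0.01,[0,0,0],[0,0,0]],
    [0.01,[0,0,0],[0,0,0]],
  ],
)

```text
time_s: 14.92
ee_pos: [0.4969, 0.0574, 0.2444]
tool_rot: [-3.141, 0.002, -3.12]
contact_force: [0.1, 0.6, -2.3]
opening: 0.019
```

```bash
python3 - <<'E'
from h import *
import pickle
s=state();p=s["ee_pos"];A=E(s["tool_rot"]);print(np.round(p,4),np.round(s["tool_rot"],4),s["opening"],np.round(s["contact_force"],1))
pt=A@[0,-.004,.181]+p; F=np.column_stack([-A[:,1],A[:,0],-A[:,2]]);yaw=np.arctan2(F[1,0],F[0,0])
o2=jigT(.5888,-.0547,.0205)
ch=[box((-.105,a,.06),(-.075,b,.083)) for a,b in((.0075,.0155),(-.0155,-.0075))]
out=[]
for n,(x0,y0,w,h_,k) in dict(wrist=(40,100,267,200,3),scene=(300,180,80,60,5),side=(260,200,80,60,5)).items():
    v=view(n);cv2.imwrite(f"pics/pre_{n}.png",v["img"][:,:,::-1]);pickle.dump(v,open(f"pre_{n}.pkl","wb"))
    c0=proj(v,pt+F[:,:1].T*.06)[0].astype(int)
    x0,y0=np.clip(c0-[w//2,h_//2],0,[640-w,480-h_])
    im=cv2.resize(v["img"][y0:y0+h_,x0:x0+w,::-1],None,fx=k,fy=k,interpolation=cv2.INTER_CUBIC)
    if n!="wrist":
      for P in pinparts(pt,yaw,0,.087):
        h=cv2.convexHull(proj(v,P).astype(np.float32));cv2.polylines(im,[np.round((h-[x0,y0])*k).astype(int)],True,(0,255,255),1)
    for P in ch:
        h=cv2.convexHull(proj(v,P@o2[1].T+o2[0]).astype(np.float32));cv2.polylines(im,[np.round((h-[x0,y0])*k).astype(int)],True,(255,255,0),1)
    cv2.imwrite(f"pics/prec_{n}.png",im);print(n,x0,y0,k);out.append(im)
cv2.imwrite("pics/pre2.png",np.hstack(out[1:]))
E
```

```text
[0.4969 0.0574 0.2444] [-3.1413e+00  1.6000e-03 -3.1203e+00] 0.018985334373573363 [ 0.1  0.6 -2.3]
wrist 58 191 3
scene 285 198 5
side 267 224 5
```

View pics/prec_wrist.png

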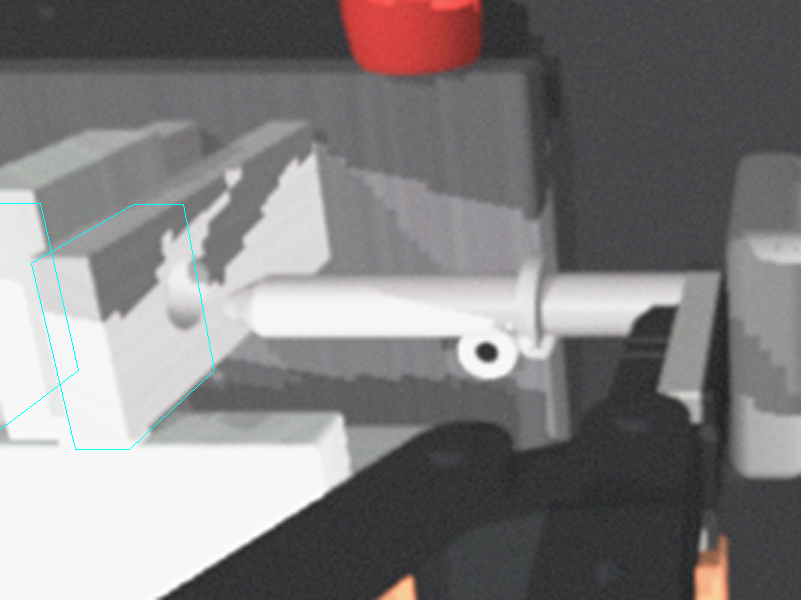

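View pics/pre2.png

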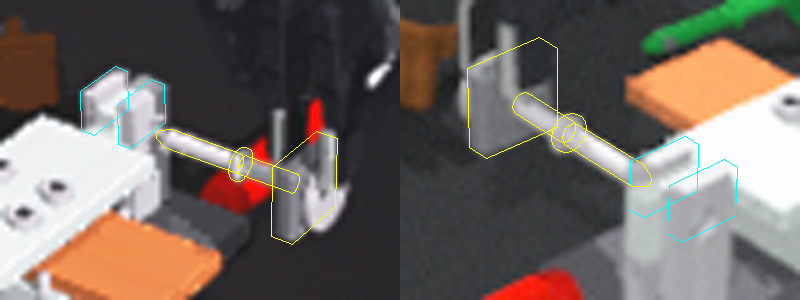

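```bash
python3 - <<'E'
from h import *
import pickle
v=pickle.load(open("pre_wrist.pkl","rb"))
s=state();p=s["ee_pos"];A=E(s["tool_rot"])
o,J=jigT(.5888,-.0547,.0205)
a=np.linspace(0,2*np.pi,40)
rim=np.array([[-.09+.006*np.cos(t),.0155,.063+.006*np.sin(t)] for t in a])@J.T+o
k=6;x0,y0=60,250
im=cv2.resize(v["img"][y0:y0+100,x0:x0+130,::-1],None,fx=k,fy=k,interpolation=cv2.INTER_CUBIC)
D=lambda P,c,cl=True:cv2.polylines(im,[np.round((proj(v,P)-[x0,y0]+.5)*k).astype(int)],cl,c,1)
D(rim,(0,255,255))
ax=lambda r,h:np.array([p+A@[r,-.004-d,.181+h] for d in(.06,.087,.1,.1035)])
D(ax(.005,0),(0,255,0),False);D(ax(-.005,0),(0,255,0),False);D(ax(0,0),(0,0,255),False)
q=np.array([p+A@[.006*np.cos(t),-.0995-.0,.181+.006*np.sin(t)] for t in a])
# where pin axis pierces cheek plane
n=J@[0,1,0];c=o+J@[-.09,.0155,.063];P0=p+A@[0,-.004,.181];d=-A[:,1];hit=P0+d*((c-P0)@n)/(d@n)
print("hit",hit.round(4),"hole",c.round(4),"px",proj(v,[hit,c]))
cv2.imwrite("pics/z.png",im)
E
```

```text
hit [ 0.4991 -0.041   0.0633] hole [ 0.4985 -0.041   0.063 ] px [[120.78367986 291.32749219]
 [120.85860201 289.94442608]]
```

View pics/z.png

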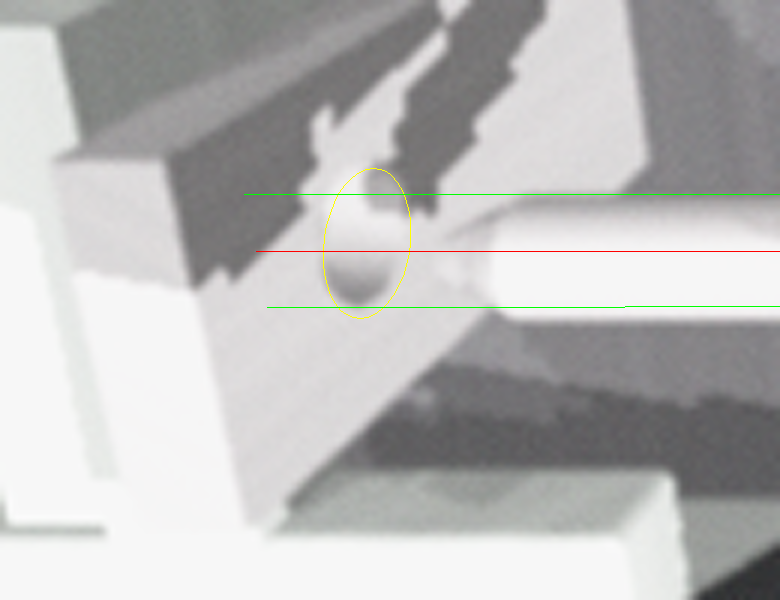

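step_arm(
  steps=[
    [0.01,[0.001,0,0.0009],[0,0,0]],
    [0.01,[0,-0.005,0],[0,0,0]],
    [0.01,[0,-0.004,0],[0,0,0]],
    [0.01,[0,-0.003,0],[0,0,0]],
    [0.01,[0,0,0],[0,0,0]],
  ],
)

```text
time_s: 15.7
ee_pos: [0.4958, 0.0451, 0.2426]
tool_rot: [-3.142, 0.0, -3.121]
contact_force: [-0.9, -0.6, -1.8]
opening: 0.0193
```

step_arm(
  steps=[
    [0.01,[0,-0.004,0],[0,0,0]],
    [0.01,[0,-0.004,0],[0,0,0]],
    [0.01,[0,-0.003,0],[0,0,0]],
    [0.01,[0,0,0],[0,0,0]],
    [0.01,[0,0,0],[0,0,0]],
  ],
)

```text
time_s: 16.32
ee_pos: [0.496, 0.0344, 0.2426]
tool_rot: [3.142, -0.0, -3.12]
contact_force: [-0.4, -0.9, -2.7]
opening: 0.0188
```

step_arm(
  steps=[
    [0.01,[0,-0.005,0],[0,0,0]],
    [0.01,[0,-0.005,0],[0,0,0]],
    [0.01,[0,-0.005,0],[0,0,0]],
    [0.01,[0,-0.003,0],[0,0,0]],
    [0.01,[0,0,0],[0,0,0]],
  ],
)

```text
time_s: 16.95
ee_pos: [0.4964, 0.0161, 0.2426]
tool_rot: [3.142, 0.0, -3.121]
contact_force: [0.4, -0.6, -2.2]
opening: 0.019
```

step_arm(
  steps=[
    [0.01,[0,-0.005,0],[0,0,0]],
    [0.01,[0,-0.004,0],[0,0,0]],
    [0.01,[0,-0.002,0],[0,0,0]],
    [0.01,[0,0,0],[0,0,0]],
    [0.01,[0,0,0],[0,0,0]],
  ],
)

```text
time_s: 17.58
ee_pos: [0.4965, 0.0054, 0.2426]
tool_rot: [3.142, -0.0, -3.12]
contact_force: [-0.5, -0.1, -1.7]
opening: 0.0193
```

step_arm(
  steps=[
    [0.01,[0,-0.001,0],[0,0,0]],
    [0.01,[0,-0.001,0],[0,0,0]],
    [0.01,[0,0,0],[0,0,0]],
    [0.01,[0,0,0],[0,0,0]],
    [0.01,[0,0,0],[0,0,0]],
  ],
)

```text
time_s: 18.2
ee_pos: [0.4966, 0.0034, 0.2426]
tool_rot: [3.142, -0.0, -3.12]
contact_force: [0.2, 0.4, -1.3]
opening: 0.0189
```

step_arm(
  steps=[
    [0.01,[0,-0.001,0],[0,0,0]],
    [0.01,[0,-0.0005,0],[0,0,0]],
    [0.01,[0,0,0],[0,0,0]],
    [0.01,[0,0,0],[0,0,0]],
    [0.01,[0,0,0],[0,0,0]],
  ],
)

```text
time_s: 18.82
ee_pos: [0.4967, 0.002, 0.2426]
tool_rot: [3.141, -0.0, -3.12]
contact_force: [-0.4, 1.0, -1.1]
opening: 0.0193
```

step_arm(
  steps=[
    [0.01,[0,-0.0008,0],[0,0,0]],
    [0.01,[0,-0.0007,0],[0,0,0]],
    [0.01,[0,0,0],[0,0,0]],
    [0.01,[0,0,0],[0,0,0]],
    [0.01,[0,0,0],[0,0,0]],
  ],
)

```text
time_s: 19.45
ee_pos: [0.4967, 0.0013, 0.2428]
tool_rot: [3.138, 0.0, -3.121]
contact_force: [-0.8, 9.0, 1.0]
opening: 0.019
```

step_arm(
  steps=[
    [0.025,[0,0,0],[0,0,0]],
    [0.032,[0,0,0],[0,0,0]],
    [0.04,[0,0,0],[0,0,0]],
    [0.042,[0,0,0],[0,0,0]],
    [0.042,[0,0,0],[0,0,0]],
  ],
)

```text
time_s: 20.08
ee_pos: [0.4968, 0.0002, 0.2428]
tool_rot: [-3.141, 0.0, -3.12]
contact_force: [-0.4, 0.1, -0.3]
opening: 0.042
```

step_arm(
  steps=[
    [0.042,[0,0,-0.005],[0,0,0]],
    [0.042,[0,0,-0.03],[0,0,0]],
    [0.042,[0,0,-0.05],[0,0,0]],
    [0.042,[0,0,-0.03],[0,0,0]],
    [0.042,[0,0,0],[0,0,0]],
  ],
)

```text
time_s: 20.7
ee_pos: [0.4975, 0.0002, 0.3609]
tool_rot: [-3.14, 0.006, -3.12]
contact_force: [0.3, 0.2, -0.1]
opening: 0.0423
```

```bash
python3 - <<'E'
from h import *
s=state();print(np.round(s["ee_pos"],4),s["opening"],np.round(s["contact_force"],1),s["time_s"])
o,J=jigT(.5888,-.0547,.0205);hole=o+J@[-.09,0,.063]
yaw=-np.pi/2+.0205;F=pinframe(yaw,0);head=hole-.0545*F[:,0]
out=[]
for n,w in(("wrist",(110,100,1)),("side",(34,33,1)),("scene",(34,33,1))):
    v=view(n);c0=proj(v,[hole-.03*F[:,0]])[0]
    h_,w_=w[1],w[0]; x0,y0=np.clip((c0-[w_,h_]).astype(int),0,[640-2*w_,480-2*h_]);k=(380 if n!="wrist" else 420)/(2*w_)
    k=400/(2*w_)
    im=cv2.resize(v["img"][y0:y0+2*h_,x0:x0+2*w_,::-1],(400,280 if n!="wrist" else 560),interpolation=cv2.INTER_CUBIC)
    kk=np.array([im.shape[1]/(2*w_),im.shape[0]/(2*h_)])
    for P in pinparts(head,yaw,0,.087)+[(cyl(-.020,-.0195,.018)@F.T+head)]:
        h=cv2.convexHull(proj(v,P).astype(np.float32)).reshape(-1,2);cv2.polylines(im,[np.round((h-[x0,y0])*kk).astype(int)],True,(0,255,255),1)
    out.append(im)
cv2.imwrite("pics/fin.png",np.hstack([out[0],np.vstack(out[1:])]))
E
```

```text
[4.975e-01 2.000e-04 3.609e-01] 0.042292890049377245 [ 0.3  0.2 -0.1] 20.7
```

View pics/fin.png

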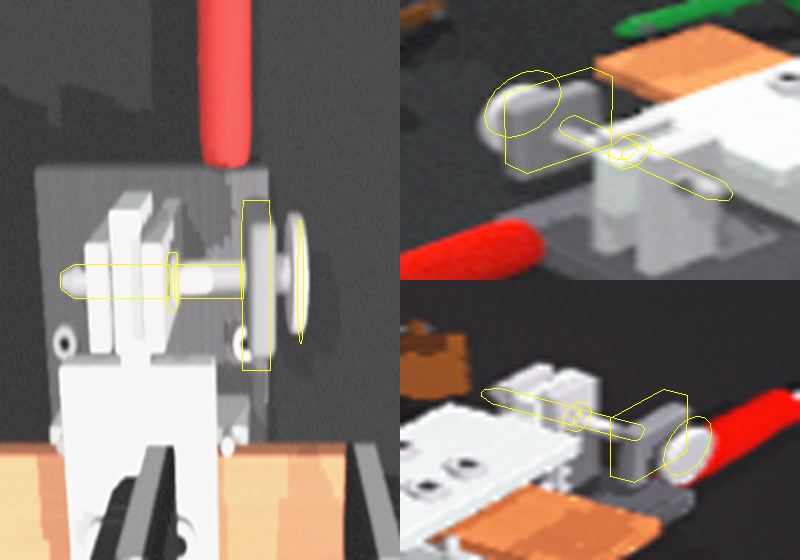

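```bash
python3 - <<'E'
from h import *
o,J=jigT(.5888,-.0547,.0205);hole=o+J@[-.09,0,.063]
obs=[]
for n in("wrist","side","scene"):
    v=view(n)
    for l in("pin_head","pin_button"):
        c=proj(v,[hole+J@[0,.0545 if l=="pin_head" else .073,0]])[0]
        ds=[(np.hypot(*(np.array(np.nonzero(d["region"])[::-1]).mean(1)-c)),d) for d in silhouettes(n,l)]
        ds=[t for t in ds if t[0]<(40 if n=="wrist" else 12)]
        if ds:
            t=min(ds,key=lambda t:t[0]);m=t[1]["region"];ys,xs=np.nonzero(m);print(n,l,round(t[1]["p"],2),np.round(t[1]["extent"]),"pred c",c.round(1),"cen",xs.mean().round(1),ys.mean().round(1))
            if l=="pin_button":obs.append((v,m))
    # predicted head/button extents
    F=pinframe(-np.pi/2+.0205,0)
    for a in(0,.002,.004):
        hd=hole-(.0545+a)*F[:,0]
        H=proj(v,np.vstack(pinparts(hd,-np.pi/2+.0205,0,.087)[:1]));B=proj(v,cyl(-.020,-.017,.018)@F.T+hd)
        print("  back",a,"head",H.min(0).round(1),H.max(0).round(1),"button",B.min(0).round(1),B.max(0).round(1))
E
```

```text
wrist pin_head 0.84 [207. 203. 346. 263.] pred c [319.5 231.5] cen 310.5 229.8
wrist pin_button 0.73 [329. 208. 349. 251.] pred c [342.5 231.5] cen 340.0 228.4
  back 0 head [311.  202.1] [327.5 263.9] button [339.5 209.4] [346.  253.9]
  back 0.002 head [313.8 202.1] [330.2 263.9] button [341.9 209.4] [348.6 253.9]
  back 0.004 head [316.5 202.1] [333.  263.9] button [344.2 209.4] [351.3 253.9]
side pin_head 0.56 [292. 246. 332. 271.] pred c [306.  254.2] cen 304.6 256.3
  back 0 head [296.7 241.7] [315.1 266.8] button [293.3 242.6] [307.1 258.7]
  back 0.002 head [296.1 241.3] [314.5 266.4] button [292.6 242.2] [306.5 258.3]
  back 0.004 head [295.5 241. ] [313.8 266. ] button [292.  241.8] [305.9 257.9]
scene pin_head 0.78 [299. 218. 338. 238.] pred c [327.3 228.6] cen 326.8 230.2
scene pin_button 0.62 [330. 227. 338. 242.] pred c [333.4 230.9] cen 333.0 233.1
  back 0 head [320.6 217.7] [333.7 239.7] button [328.9 223.8] [337.9 237.9]
  back 0.002 head [321.3 217.9] [334.4 240. ] button [329.5 224. ] [338.6 238.2]
  back 0.004 head [322.  218.1] [335.1 240.2] button [330.2 224.2] [339.3 238.4]
```

```bash
python3 -c "
from cell import close_job;print(close_job())"
```

```text
the job is handed in; nothing more can be done
None
```

The leaf is shut and locked with the longer ball-lock pin, and the job is handed in at about 21 s of the 64 s allowed. No verdict was reported.

- **Leaf:** I pushed it down with closed fingers onto its stop. The fingertips stood 69 mm above the bench under about 40 N, and later pictures show the tongue lying in the fork.
- **Pin:** I pinched the longer grey pin lengthwise at 25 N. The gripper read 19 mm open and the crop showed the button pressed in. I pushed the pin from the +y side through the fork and tongue; lateral forces stayed near zero. The shoulder met the cheek with 9 N within 1 mm of the computed place. I then released it and raised the gripper clear.

**Last checks**
- The tip stands out past the far cheek, the button is out, and the gripper touches nothing.
- **Position:** the pictures show the pin slid back about 1 to 2 mm within its ball-lock play. The head droops about 0.07 rad in the hole clearance, so it is not perfectly seated. By my estimate pin_mid is about 2 mm off, inside the 4 mm and 0.15 rad limits.
- **Precision:** the fixed cameras (about 2 mm per pixel) put the head 2 to 4 pixels lower than a level pin would be, which fits that droop. They are too coarse to confirm the position any closer.
- **Not checked:** I did not measure the shorter pin or the bystanders again at the end. I felt no unexpected contact with any of them.

I viewed 11 pictures, one over the budget of 10.

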